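# Put the tall tape roll away and close up the drawer unit

### The job

Slide the tall, narrow roll of tape up off its spindle and set it down, without dropping it, standing on its end in the open drawer of the blue drawer unit. Then push the drawer fully home, and only after that swing the steel clamp on top of the unit all the way down over the drawer's front. Leave the flat, wide roll on its spindle and all the other things where they are.

Things in the scene. Friction and masses are not known exactly. Their poses are not given: they have to be found in the camera images.
- unit: The fixed blue plastic drawer unit: 180 mm deep (x), 210 mm wide (y), 100 mm high. Origin: centre of its underside on the table; z up; its front, where the drawer comes out, faces its own -x (towards the robot, give or take its yaw). The flat roof's top is at z = 100 mm.
- drawer (a joint): Travel of the unit's only drawer along the unit's -x, m: 0 = fully home, 0.14 = the outer stop; starts pulled out 0.115 to 0.130. It slides stiffly (about 2 N) and stays where left. Front panel: 210 mm wide, 10 mm thick, z = 6 to 98 mm, outer face at unit x = -102 mm minus the travel; pull tab in its middle 70 mm wide, 8 mm thick, up to z = 114 mm.
- drawer_floor (a point): Point on the top of the drawer's floor, moving with the drawer, axes as the unit's: mid-width, 58 mm behind the inner face of the front panel; the middle of the part of the drawer that stands open at the start. A good place for the roll. Inside, the drawer is 176 mm wide and 161 mm long; floor 11 mm above the table, side walls up to 61 mm.
- clamp (a joint): Angle of the steel clamp bar hinged on the unit's roof, rad: 0 = all the way down, lying level along the unit's -x with its hook in front of the drawer's pull tab; 1.57 = standing upright; end stop 1.75. Starts at 1.1 to 1.5; stiff hinge (about 1 N at the grip), stays where left.
- clamp_hinge (a point): Middle of the clamp's hinge axis, fixed on the unit at unit x = 35 mm, y = 0, z = 118 mm; the axis runs along the unit's y.
- clamp_grip (a point): Middle of the rubber-covered grip end of the clamp, 172 mm from the hinge; moves with the clamp. The grip is 40 mm long (16 mm more to the tip), 26 mm wide along the unit's y, 10 mm thick; the bar itself is 20 mm wide. When down, the grip stands level 118 mm above the table, 20 mm clear in front of the drawer.
- roll_tall: The tall, narrow roll of grey cloth tape, a plain ring on a cardboard core: 60 mm outside diameter, 24 mm bore, 50 mm tall, 90 g. Origin: centre of its lower end; z along its bore. It starts on the spindle of its stand.
- roll_mid (a point): Centre of the tall roll, 25 mm up its axis from its origin.
- stand_tall: Fixed stand that holds the tall roll: round wooden base 90 mm across, 12 mm thick, with an upright steel spindle 14 mm in diameter, top 85 mm above the table. Origin: centre of the base's underside. The two stands are alike and may trade sides.
- stand_flat: The like fixed stand that holds the flat roll; same sizes and origin.
- roll_flat: The flat, wide tape roll, to be left on its spindle: 90 mm outside diameter, 24 mm bore, 22 mm tall. Origin: centre of its lower end.
- tumbler: Glass tumbler standing upside down: 100 mm tall, 72 mm across at the mouth (below). Origin: centre of its underside. Leave alone.
- tin: Closed round aluminium tin, 93 mm across, 68 mm tall. Origin: centre of its underside. Leave alone.
- lever_a: Green tyre lever lying flat, 138 mm long along its x, 20 mm wide, 8 mm thick. Origin: its middle, underneath. Leave alone.
- lever_b: The other green tyre lever, the same. Leave alone.
- spanner: Flat steel cone spanner lying on the table, 178 mm long along its x, 36 mm wide, 4 mm thick. Origin: its middle, underneath. Leave alone.
- carton: Small cardboard carton, 75 x 100 x 60 mm high. Origin: centre of its underside. Leave alone.
Mind the look-alikes: they are no part of the job. There is more than one size of the roll_tall; the one meant has the size given above.

How it is judged:
On the way, in this order (a step that is already met when the one before it is completed fails the run):
1. the tall roll is slid up clear of its spindle (z of roll_tall in the frame of stand_tall above 0.086 m), for 0.05 s.
2. the tall roll stands released in the open drawer (x of roll_mid in the frame of drawer_floor between -0.06 and 0.105 m and y of roll_mid in the frame of drawer_floor between -0.09 and 0.09 m and z of roll_mid in the frame of drawer_floor between 0.015 and 0.033 m and angle between the z axis of roll_tall and the z axis of unit, either way round below 0.2 rad and contact force between the fingers and roll_tall below 0.1 N and linear speed of roll_tall below 0.03 m/s and value of joint drawer above 0.05 m), for 0.2 s.
3. the drawer is fully home (x of roll_mid in the frame of drawer_floor between -0.06 and 0.105 m and y of roll_mid in the frame of drawer_floor between -0.09 and 0.09 m and z of roll_mid in the frame of drawer_floor between 0.015 and 0.033 m and angle between the z axis of roll_tall and the z axis of unit, either way round below 0.2 rad and value of joint drawer below 0.004 m), for 0.2 s.
4. the clamp is all the way down (value of joint drawer below 0.004 m and value of joint clamp below 0.06 rad), for 0.2 s.
At the end, for the whole second after the job is handed in: The tall roll stands released and at rest on its end on the drawer's floor (axis within 0.2 rad of upright), the drawer is home within 4 mm, and the clamp is down within 0.06 rad (all of step 4 and x of roll_mid in the frame of drawer_floor between -0.06 and 0.105 m and y of roll_mid in the frame of drawer_floor between -0.09 and 0.09 m and z of roll_mid in the frame of drawer_floor between 0.015 and 0.033 m and angle between the z axis of roll_tall and the z axis of unit, either way round below 0.2 rad and contact force between the fingers and roll_tall below 0.1 N and linear speed of roll_tall below 0.03 m/s); the robot touches nothing.
It fails at once if the tall roll is dropped or thrown (let go and moving faster than 0.7 m/s, a fall of 25 mm) (contact force between the fingers and roll_tall below 0.05 N and linear speed of roll_tall above 0.7 m/s).
It fails at once if the clamp is swung down (below 0.25 rad) while the drawer is out more than 10 mm (value of joint clamp below 0.25 rad and value of joint drawer above 0.01 m).
It fails at once if another thing is moved by more than 20 mm (the flat roll, tumbler, tin, tyre levers, spanner or carton) (distance of any of roll_flat, tumbler, tin, lever_a, lever_b, spanner, carton from where it was at the start of the episode above 0.02 m).
It fails at once if the tumbler is tipped (angle between tumbler's own z axis and vertical above 0.3 rad).
It also fails if it takes over 67 s, if anything falls off the work surface, if the arm or the gripper's body presses on something with over 40 N, if the wrist force passes 120 N, or if a joint passes its speed limit or range.

### The arm

A 6-joint arm with a two-finger parallel gripper is mounted at the origin on the work surface. World frame = base frame: x ahead of the robot, y to its left, z up, the work surface at z = 0. Lengths are in m, angles in rad, forces in N, time in s.
With the tool pointing down it reaches from about 0.35 to 0.775 m from the base axis. Payload 7.3 kg.
Tool frame: the origin (TCP) lies at the very end of the fingers, on their centre line; the grasp point (between the pads) lies 19 mm behind it; z points along the fingers, y is the line along which they close (so a half turn about z gives the same grasp; the last joint's range is limited). The gripper opens to 92 mm and grips with 3 to 60 N. Pads are 19 mm wide; open, the fingers measure 130 mm over their backs; the gripper's body (75 mm by 190 mm) begins 47 mm behind the grasp point.
Start: joints at [-1.249, 0.342, 1.524, -0, 1.275, -0.146], TCP at [0.237, -0.469, 0.227] pointing down, gripper open.
Joint ranges: [-2.53, 2.53], [-0.77, 2.02], [0.04, 2.7], [-1, 4.14], [0.28, 2.66], [-3.11, 3.11]. Speed limits (rad/s): [2.57, 2.57, 3.14, 3.14, 3.14, 3.14].

### API

Orientations are given as [roll, pitch, yaw] about the fixed x, y, z axes, in that order (R = Rz(yaw) Ry(pitch) Rx(roll)).
In Python, from station import read_state, grab_frame, camera_model, job_done gives the robot as it stands.
- The arm moves only by the tool drive_tool, never from a script. Its arguments are lists of equal length, an entry for each row: "offset": the shift along the tool's x, y, z in cm, a list of three; "turn": the turn about the tool's z in rad. A call has 1 to 5 rows; each row is the pose to reach, as a shift and turn from the pose commanded when the call began, along the tool's axes at that moment; what a row does not reach only later rows make up. A row lasts 1/12 s, in which the tool goes at most 41.7 mm and 7.16 degrees, less where a joint would pass 70% of its speed; a pose out of reach is approached as far as the arm can. A call with a gripper value outside its range is refused whole. "grip" is the finger opening in cm, from 0 to 9.18, set as the call begins (left out, the last holds). The fingers move at their own pace and stop on an object; the grip force is fixed at half the most. Time passes only in rows, so rows that repeat a pose let the fingers close. It gives the time, the measured TCP pose, the force, the opening and the grip force at its end, in the units of the state.
- read_state(): the state, without advancing time (a new reading comes with each control period).
- grab_frame(name): name is "scene" or "top" or "wrist"; returns the picture (480x640x3 uint8, red, green, blue); there is no depth.
- camera_model(name): a dict with "intrinsics" (3x3 intrinsics, pixels), "cam_to_world" (4x4, takes a point from camera to world coordinates). Camera axes: x right, y up, looking along -z (the intrinsics and any distortion apply to the point x, -y, -z); pixel columns grow to the right and rows downward; lengths in m; the calibration is good to about 2 mm. The wrist camera is an equidistant fisheye: a pixel r from the principal point sees the ray r / f radians off the axis. A picture is of the moment at which its call begins: read the wrist's pose just before it. camera_model takes no time and is no camera call; for the wrist camera it gives the pose at the moment of the call.
- job_done(): hands the job in; it is judged then, once.
The state is a dict: "time_s": time; "q": joint angles; "dq": joint speeds; "tau": joint torques, N m; "position": TCP position; "tcp_rot": TCP orientation; "wrist_force": force on the tool from outside, world axes, zero at the start; "torque": the same for the moment, N m; "gripper_width": opening from 0.0 (shut) to 1.0 (fully open); "gripper_force": force on a finger pad.
Only numpy, scipy, OpenCV 4.12 (cv2) and the standard library are available. Lean on these libraries where they do the work, as an engineer would, in place of code of your own. Each camera call takes 0.05 s, during which the arm holds its last target. There are 200 camera calls.

## Working session

There is one attempt and no reset: what is moved stays moved. The work goes in short steps, Python scripts to look and compute and a tool call to move; the robot and the scene stay as the last step left them, time stands still between calls to the robot, and variables do not carry over. Pictures are saved under pics/ and viewed, at most 10 in all, crops included, and the job is handed in when it is done.

Besides the shell and the picture viewer there is one more tool, called after "Emit:" by a JSON object that holds its "op" and its "data", one argument or row to a line. drive_tool: Moves the arm, as the interface text tells. Its arguments: {"type":"object","properties":{"offset":{"type":"array"},"turn":{"type":"array"},"grip":{"type":"number"}},"required":["offset","turn"]}

```bash
mkdir -p pics
cat > h.py <<'E'
import numpy as np, cv2
from station import *
def save(n,f):
    im=grab_frame(n); cv2.imwrite('pics/'+f,im[:,:,::-1]); return im
def ray(n,u,v,M=None):
    M=M or camera_model(n); K=np.array(M['intrinsics']); T=np.array(M['cam_to_world'])
    x=(u-K[0,2])/K[0,0]; y=(v-K[1,2])/K[1,1]
    if n=='wrist':
        r=np.hypot(x,y); s=np.sin(r)/max(r,1e-9); d=np.array([x*s,-y*s,-np.cos(r)])
    else: d=np.array([x,-y,-1])
    return T[:3,3],T[:3,:3]@d
def atz(n,u,v,z,M=None):
    o,d=ray(n,u,v,M); return o+d*(z-o[2])/d[2]
def proj(n,P,M=None):
    M=M or camera_model(n); K=np.array(M['intrinsics']); T=np.array(M['cam_to_world'])
    p=T[:3,:3].T@(np.array(P)-T[:3,3]); x,y,z=p[0],-p[1],-p[2]
    if n=='wrist':
        r=np.hypot(x,y); t=np.arctan2(r,z); x,y=x/r*t,y/r*t
    else: x,y=x/z,y/z
    return K[0,0]*x+K[0,2],K[1,1]*y+K[1,2]
E
python3 - <<'E'
from h import *
for n in('top','scene'):
    save(n,n+'1.png'); M=camera_model(n); print(n,{k:np.round(v,3).tolist() if not isinstance(v,str) else v for k,v in M.items()})
print(read_state())
E
```

```text
top {'intrinsics': [[503.651, 0.0, 309.792], [0.0, 503.651, 239.056], [0.0, 0.0, 1.0]], 'cam_to_world': [[0.008, 0.996, -0.084, 0.413], [-1.0, 0.008, 0.003, 0.064], [0.004, 0.084, 0.996, 1.209], [0.0, 0.0, 0.0, 1.0]]}
scene {'intrinsics': [[509.932, 0.0, 318.753], [0.0, 509.932, 240.552], [0.0, 0.0, 1.0]], 'cam_to_world': [[0.285, -0.575, 0.767, 1.392], [0.959, 0.179, -0.222, -0.204], [-0.01, 0.798, 0.602, 0.786], [0.0, 0.0, 0.0, 1.0]]}
{'time_s': 0.1, 'q': array([-1.24899343e+00,  3.42636120e-01,  1.52493724e+00, -2.74816992e-05,
        1.27536199e+00, -1.46018827e-01]), 'dq': array([-0.00064483, -0.00189252, -0.00530908, -0.00112737, -0.00035982,
        0.00039946]), 'tau': array([ 1.84245015e-03, -4.32004380e+01, -2.44693619e+01,  7.19704432e-02,
        5.25564118e-02, -4.80679773e-05]), 'position': array([ 0.23663351, -0.46824306,  0.22611773]), 'tcp_rot': array([-3.14026042e+00, -1.69362533e-04,  4.67829629e-01]), 'wrist_force': array([ 0.83131144, -0.29831789,  0.5148485 ]), 'torque': array([ 0.01941589, -0.00722083,  0.02644838]), 'gripper_force': 0.0, 'gripper_width': 1.000246121777797}
```

View pics/top1.png

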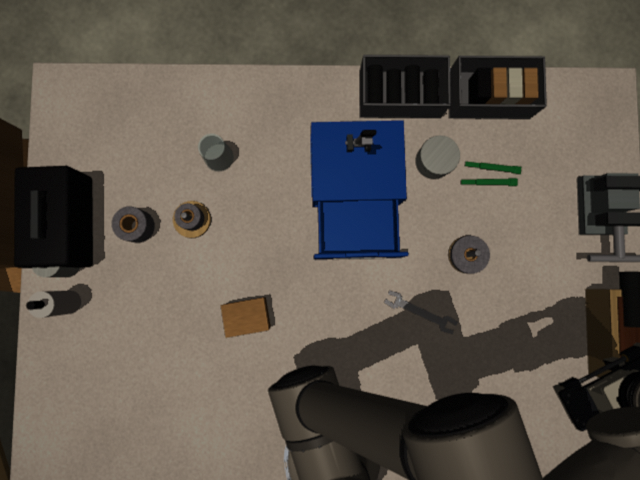

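View pics/scene1.png

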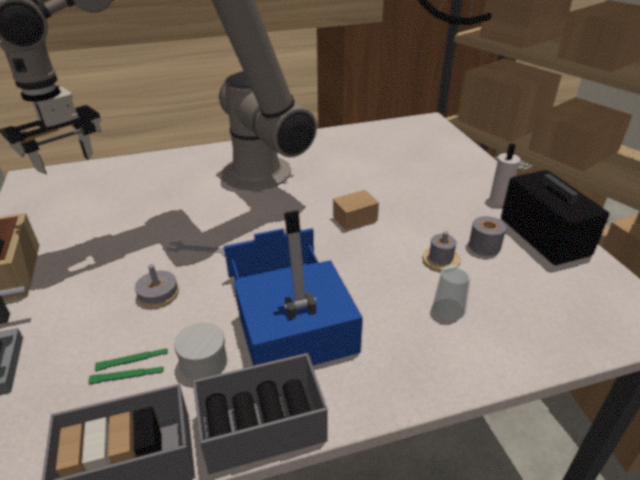

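The top view shows the tall roll on its stand at about (190,218), with a loose look-alike at (130,224). The flat roll is at (470,254). The unit's roof spans x 311–406, y 122–200, and the drawer front is at row 256. The scene view shows the clamp standing near upright. I'll crop closer to get better pixels.

Run:
```python
from h import *
im=cv2.imread('pics/top1.png')
a=cv2.resize(im[180:260,150:230],(480,480),interpolation=cv2.INTER_CUBIC)[:, :400]
b=cv2.resize(im[110:270,300:420],(400,533),interpolation=cv2.INTER_CUBIC)
c=np.zeros((533,800,3),np.uint8); c[:480,:400]=a; c[:,400:]=b
cv2.imwrite('pics/crop1.png',c)
for l,u,v,z in [('base',192,219,.012),('rolltop',188,215,.062),('roofNL',311,122,.1),('roofNR',404.5,121,.1),('roofFR',406,199,.1),('roofFL',311,200,.1),('frontL',314,257,.098),('frontR',407,254,.098),('tumb',212,146,.1)]: print(l,atz('top',u,v,z).round(4))
```

```text
base [0.5597 0.3417 0.012 ]
rolltop [0.5627 0.3395 0.062 ]
roofNL [0.7712 0.0594 0.1   ]
roofNR [ 0.7755 -0.1515  0.1   ]
roofFR [ 0.5978 -0.1534  0.1   ]
roofFL [0.5937 0.0581 0.1   ]
frontL [0.467  0.0504 0.098 ]
frontR [ 0.4753 -0.155   0.098 ]
tumb [0.7141 0.281  0.1   ]
```

View pics/crop1.png

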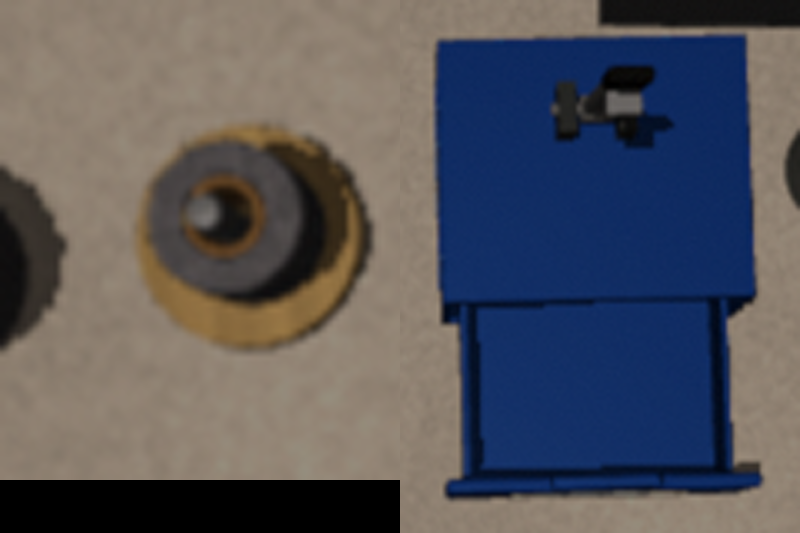

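The crop gives the roll top at (187.7,215.8), base centre (192.2,219.5), spindle tip (184.5,215.7) and roof corners (311.4,122.6), (403.8,121.4), (406.2,199.1), (312.6,200).

Run:
```python
from h import *
for l,u,v,z in [('base',192.2,219.5,.012),('roll',187.7,215.8,.062),('spin',184.5,215.7,.085)]: print(l,atz('top',u,v,z).round(4))
W=np.array([atz('top',u,v,.1)[:2] for u,v in[(311.4,122.6),(403.8,121.4),(406.2,199.1),(312.6,200)]])
Lc=np.array([(.09,.105),(.09,-.105),(-.09,-.105),(-.09,.105)])
c=W.mean(0); A=Lc.T@(W-c); th=np.arctan2(A[0,1]-A[1,0],A[0,0]+A[1,1])
R=np.array([[np.cos(th),-np.sin(th)],[np.sin(th),np.cos(th)]]); print('unit',c,th,(W-c)@R)
for u,v in[(314.4,258),(408.3,255.5)]: print('front local',(atz('top',u,v,.098)[:2]-c)@R)
def w(x,z,y=0): return np.r_[c+R@[x,y],z]
print('hinge px',proj('top',w(.035,.118)),proj('scene',w(.035,.118)))
for a in np.arange(1.0,1.56,.1): print(round(a,1),[np.round(proj(n,w(.035-.172*np.cos(a),.118+.172*np.sin(a))),1) for n in('top','scene')])
```

```text
base [0.5585 0.3412 0.012 ]
roll [0.5608 0.3401 0.062 ]
spin [0.558  0.3418 0.085 ]
unit [ 0.68392643 -0.04766823] 0.02141955581013307 [[ 0.08820161  0.10433532]
 [ 0.0884565  -0.10411691]
 [-0.0886437  -0.10429618]
 [-0.0880144   0.10407777]]
front local [-0.21700027  0.10187752]
front local [-0.21421812 -0.10561469]
hinge px (np.float64(358.9939224128993), np.float64(142.99499748459766)) (np.float64(300.169905278069), np.float64(303.69245574108595))
1.0 [array([367.7, 169.9]), array([283.6, 213. ])]
1.1 [array([368.1, 161.2]), array([285.5, 213.5])]
1.2 [array([368.4, 152.1]), array([287.5, 214.9])]
1.3 [array([368.5, 142.8]), array([289.8, 217.3])]
1.4 [array([368.5, 133.4]), array([292.3, 220.7])]
1.5 [array([368.5, 124.2]), array([294.9, 225.2])]
```

Emit:
{"op": "drive_tool", "data": {
  "offset": [
    [15,-13.3,0],
    [15,-13.3,0],
    [15,-13.3,0],
    [15,-13.3,0],
    [15,-13.3,0]
  ],
  "turn": [0,0,0,0,0]
}}

```text
time_s: 0.52
position: [0.3108, -0.2795, 0.2264]
tcp_rot: [-3.14, -0.0, 0.468]
wrist_force: [0.3, -0.8, 0.7]
gripper_width: 1.001
gripper_force: 0.0
```

Emit:
{"op": "drive_tool", "data": {
  "offset": [
    [51,-45,0],
    [51,-45,0],
    [51,-45,0],
    [51,-45,0],
    [51,-45,0]
  ],
  "turn": [0,0,0,0,0]
}}

```text
time_s: 0.93
position: [0.388, -0.0868, 0.2267]
tcp_rot: [3.141, -0.0, 0.467]
wrist_force: [1.3, -1.5, 0.4]
gripper_width: 1.005
gripper_force: 0.0
```

Emit:
{"op": "drive_tool", "data": {
  "offset": [
    [36,-32,0],
    [36,-32,0],
    [36,-32,0],
    [36,-32,0],
    [36,-32,0]
  ],
  "turn": [0,0,0,0,0]
}}

```text
time_s: 1.35
position: [0.4646, 0.1072, 0.2265]
tcp_rot: [3.142, 0.0, 0.468]
wrist_force: [0.9, -1.3, 1.1]
gripper_width: 0.997
gripper_force: 0.0
```

Emit:
{"op": "drive_tool", "data": {
  "offset": [
    [18.3,-16,2],
    [18.3,-16,2],
    [18.3,-16,4],
    [18.3,-16,4],
    [18.3,-16,4]
  ],
  "turn": [0,0,0,0,0]
}}

```text
time_s: 1.77
position: [0.5417, 0.2975, 0.1936]
tcp_rot: [3.141, 0.001, 0.468]
wrist_force: [0.3, -0.1, 0.1]
gripper_width: 0.998
gripper_force: 0.0
```

Emit:
{"op": "drive_tool", "data": {
  "offset": [
    [0,0,0],
    [0,0,0],
    [0,0,0],
    [0,0,0]
  ],
  "turn": [0,0,0,0]
}}

```text
time_s: 2.1
position: [0.5415, 0.2943, 0.1949]
tcp_rot: [3.141, 0.0, 0.467]
wrist_force: [1.0, -0.2, -0.5]
gripper_width: 1.001
gripper_force: 0.0
```

Run:
```python
from h import *
s=read_state();M=camera_model('wrist');save('wrist','w1.png');print(s['position'],s['tcp_rot'])
for P in[(.559,.341,.085),(.560,.340,.062),(.559,.341,.012)]:print(proj('wrist',P,M))
```

```text
[0.54145925 0.29432987 0.1948834 ] [3.14116210e+00 5.67952610e-05 4.66817354e-01]
(np.float64(272.15879572224753), np.float64(179.54759111644617))
(np.float64(277.37615291504375), np.float64(174.34490968445368))
(np.float64(281.83753230755383), np.float64(166.95419994667208))
```

View pics/w1.png

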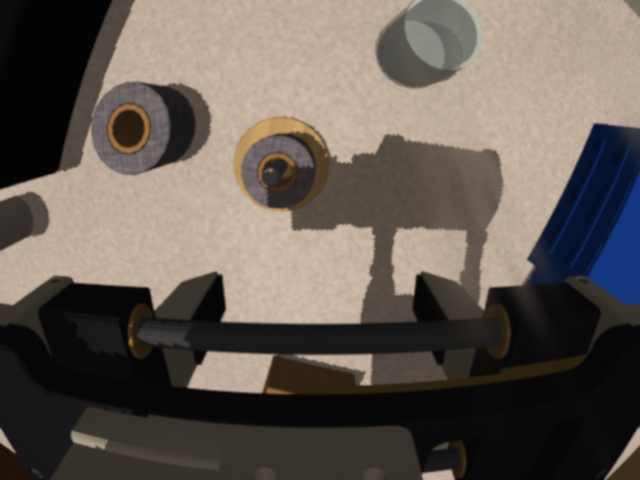

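The wrist view shows the roll top at (279,172), the base at (281,164) and the spindle tip at (271,177). All are within about 2 px of prediction, so I'll centre and descend.

Emit:
{"op": "drive_tool", "data": {
  "offset": [
    [3.8,-3.3,0],
    [3.8,-3.3,0],
    [3.8,-3.3,4],
    [3.8,-3.3,8],
    [3.8,-3.3,8]
  ],
  "turn": [0,0,0,0,0]
}}

```text
time_s: 2.57
position: [0.5567, 0.3393, 0.1074]
tcp_rot: [-3.141, 0.013, 0.467]
wrist_force: [-2.1, -0.1, -1.2]
gripper_width: 1.0
gripper_force: 0.0
```

Emit:
{"op": "drive_tool", "data": {
  "offset": [
    [0,0,0],
    [0,0,0],
    [0,0,0]
  ],
  "turn": [0,0,0]
}}

```text
time_s: 2.82
position: [0.5624, 0.3423, 0.118]
tcp_rot: [3.141, -0.006, 0.467]
wrist_force: [0.3, 0.2, -0.5]
gripper_width: 1.004
gripper_force: 0.0
```

Run:
```python
from h import *
s=read_state();M=camera_model('wrist');save('wrist','w2.png');print(s['position'],s['tcp_rot'])
for P in[(.559,.341,.085),(.560,.341,.062),(.559,.341,.012)]:print(proj('wrist',P,M))
```

```text
[0.56240273 0.34233462 0.11804125] [ 3.14131656 -0.00563689  0.46716993]
(np.float64(317.4848195192671), np.float64(273.23348928647147))
(np.float64(318.3448040235281), np.float64(257.17330439399126))
(np.float64(317.83439762532055), np.float64(234.4428002474114))
```

View pics/w2.png

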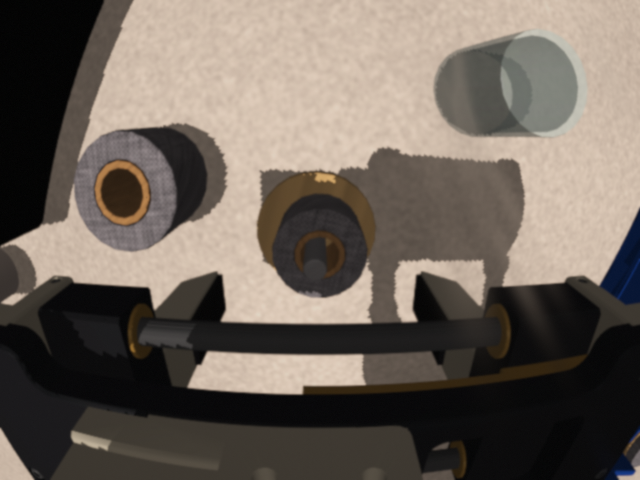

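Roll top at (320,254), centred between the fingers. I'll go down.

Emit:
{"op": "drive_tool", "data": {
  "offset": [
    [0,0,2],
    [0,0,4],
    [0,0,6],
    [0,0,7.5],
    [0,0,8]
  ],
  "turn": [0,0,0,0,0]
}}

```text
time_s: 3.28
position: [0.5604, 0.3417, 0.0339]
tcp_rot: [3.142, 0.001, 0.468]
wrist_force: [-0.1, -0.3, -0.0]
gripper_width: 1.002
gripper_force: 0.0
```

Emit:
{"op": "drive_tool", "data": {
  "offset": [
    [0,0,0],
    [0,0,0],
    [0,0,0],
    [0,0,0]
  ],
  "turn": [0,0,0,0]
}}

```text
time_s: 3.62
position: [0.5615, 0.3424, 0.0362]
tcp_rot: [3.141, -0.003, 0.468]
wrist_force: [1.2, -0.6, -0.4]
gripper_width: 1.0
gripper_force: 0.0
```

Emit:
{"op": "drive_tool", "data": {
  "offset": [
    [0,0,0.6],
    [0,0,0.6],
    [0,0,0.6]
  ],
  "turn": [0,0,0]
}}

```text
time_s: 3.87
position: [0.5604, 0.3419, 0.0282]
tcp_rot: [3.142, 0.001, 0.468]
wrist_force: [0.9, 0.1, 0.2]
gripper_width: 1.002
gripper_force: 0.0
```

Emit:
{"op": "drive_tool", "data": {
  "offset": [
    [0,0,0],
    [0,0,0],
    [0,0,0],
    [0,0,0],
    [0,0,0]
  ],
  "turn": [0,0,0,0,0],
  "grip": 5.4
}}

```text
time_s: 4.28
position: [0.5607, 0.342, 0.0285]
tcp_rot: [3.141, -0.0, 0.468]
wrist_force: [-0.8, -0.6, -0.0]
gripper_width: 0.687
gripper_force: 0.0
```

Emit:
{"op": "drive_tool", "data": {
  "offset": [
    [0,0,0],
    [0,0,0],
    [0,0,0],
    [0,0,0],
    [0,0,0]
  ],
  "turn": [0,0,0,0,0]
}}

```text
time_s: 4.7
position: [0.5607, 0.3419, 0.0285]
tcp_rot: [3.141, -0.0, 0.468]
wrist_force: [0.2, -0.1, -0.3]
gripper_width: 0.652
gripper_force: 30.0
```

Emit:
{"op": "drive_tool", "data": {
  "offset": [
    [0,0,-1],
    [0,0,-3],
    [0,0,-5],
    [0,0,-7],
    [0,0,-8.5]
  ],
  "turn": [0,0,0,0,0]
}}

```text
time_s: 5.12
position: [0.561, 0.3423, 0.116]
tcp_rot: [3.142, -0.002, 0.468]
wrist_force: [0.9, 1.1, -0.9]
gripper_width: 0.655
gripper_force: 30.0
```

Emit:
{"op": "drive_tool", "data": {
  "offset": [
    [0,0,-2],
    [0,0,-3.2],
    [0,0,-4],
    [0,0,-4],
    [0,0,-4]
  ],
  "turn": [0,0,0,0,0]
}}

```text
time_s: 5.53
position: [0.5605, 0.342, 0.1535]
tcp_rot: [3.142, -0.0, 0.468]
wrist_force: [-0.7, 1.0, -1.1]
gripper_width: 0.653
gripper_force: 30.0
```

Emit:
{"op": "drive_tool", "data": {
  "offset": [
    [-0.7,1.1,0],
    [-2,3.4,0],
    [-3.5,6,0],
    [-5.2,8.7,0],
    [-6.7,11.3,0]
  ],
  "turn": [0,0,0,0,0]
}}

```text
time_s: 5.95
position: [0.5505, 0.2095, 0.1519]
tcp_rot: [-3.141, 0.003, 0.468]
wrist_force: [0.8, -0.6, -0.5]
gripper_width: 0.65
gripper_force: 30.0
```

Emit:
{"op": "drive_tool", "data": {
  "offset": [
    [-1.6,2.7,0],
    [-3.2,5.4,0],
    [-4.8,8.1,0],
    [-6.4,10.8,0],
    [-8,13.5,0]
  ],
  "turn": [0,0,0,0,0]
}}

```text
time_s: 6.37
position: [0.5401, 0.0529, 0.1523]
tcp_rot: [-3.14, 0.002, 0.468]
wrist_force: [0.5, 0.9, -2.5]
gripper_width: 0.652
gripper_force: 30.0
```

Emit:
{"op": "drive_tool", "data": {
  "offset": [
    [-1.5,2.6,0],
    [-3,5,0],
    [-4.2,7.1,0],
    [-5,8.5,0],
    [-5.3,9.1,0]
  ],
  "turn": [0,0.1,0.2,0.3,0.4]
}}

```text
time_s: 6.78
position: [0.534, -0.053, 0.1523]
tcp_rot: [-3.141, 0.002, 0.06]
wrist_force: [0.7, -1.1, -1.2]
gripper_width: 0.65
gripper_force: 30.0
```

Emit:
{"op": "drive_tool", "data": {
  "offset": [
    [0,0,0],
    [0,0,0],
    [0,0,0]
  ],
  "turn": [0.047,0.047,0.047]
}}

```text
time_s: 7.03
position: [0.5344, -0.0507, 0.1526]
tcp_rot: [-3.141, 0.002, 0.022]
wrist_force: [-0.1, -0.7, -0.4]
gripper_width: 0.659
gripper_force: 30.0
```

Run:
```python
from h import *
s=read_state();save('wrist','w3.png');save('top','top3.png');print(s['position'],s['tcp_rot'],s['gripper_force'],s['gripper_width'])
im=cv2.imread('pics/top3.png')[100:280,280:440]; w=cv2.imread('pics/w3.png')
cv2.imwrite('pics/c3.png',np.hstack([cv2.resize(w,(400,300)),cv2.resize(im,(267,300),interpolation=cv2.INTER_CUBIC)]))
```

```text
[ 0.53440443 -0.05067866  0.15257138] [-3.14110531e+00  1.86241415e-03  2.22532321e-02] 30.0000714417547 0.6590352314037523
```

View pics/c3.png

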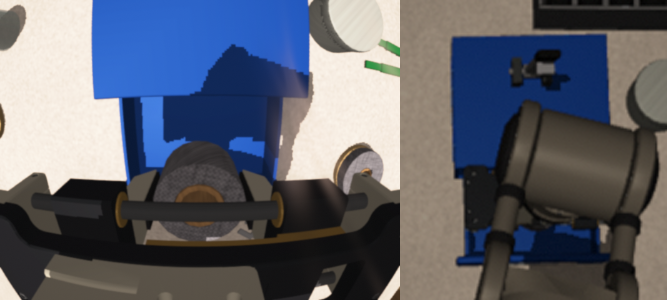

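The wrist view shows the roof front edge at about (150,157)–(493,155) and the roll held over the drawer. I'll check this against the model and the camera body's clearance.

Run:
```python
from h import *
M=camera_model('wrist');print(np.array(M['cam_to_world'])[:3,3])
for uv in[(150,157),(493,155)]:print(atz('wrist',*uv,.1,M))
th=.0214;c=np.array([.6839,-.0477]);R=np.array([[np.cos(th),-np.sin(th)],[np.sin(th),np.cos(th)]])
for p in[(-.09,.105),(-.09,-.105)]:print(c+R@p)
```

```text
[ 0.61474825 -0.04889261  0.31095065]
[0.59417537 0.05344156 0.1       ]
[ 0.60039522 -0.15522351  0.1       ]
[0.59167378 0.05535011]
[ 0.59616744 -0.15460181]
```

Emit:
{"op": "drive_tool", "data": {
  "offset": [
    [0,0,1],
    [0,0,3],
    [0,0,5],
    [0,0,7],
    [0,0,8.5]
  ],
  "turn": [0,0,0,0,0]
}}

```text
time_s: 7.55
position: [0.534, -0.0502, 0.0662]
tcp_rot: [-3.141, 0.002, 0.022]
wrist_force: [-0.2, 0.3, -0.8]
gripper_width: 0.655
gripper_force: 30.0
```

Emit:
{"op": "drive_tool", "data": {
  "offset": [
    [0,0,1.5],
    [0,0,2.5],
    [0,0,3.2],
    [0,0,3.4],
    [0,0,3.4]
  ],
  "turn": [0,0,0,0,0]
}}

```text
time_s: 7.97
position: [0.5349, -0.0506, 0.0342]
tcp_rot: [-3.142, 0.001, 0.021]
wrist_force: [-0.9, 0.2, -0.3]
gripper_width: 0.651
gripper_force: 30.0
```

Emit:
{"op": "drive_tool", "data": {
  "offset": [
    [0,0,0],
    [0,0,0],
    [0,0,0]
  ],
  "turn": [0,0,0]
}}

```text
time_s: 8.22
position: [0.5355, -0.0509, 0.0353]
tcp_rot: [3.141, -0.001, 0.021]
wrist_force: [0.8, 0.4, -1.5]
gripper_width: 0.649
gripper_force: 30.0
```

Emit:
{"op": "drive_tool", "data": {
  "offset": [
    [0,0,0.3],
    [0,0,0.5],
    [0,0,0.6],
    [0,0,0.6]
  ],
  "turn": [0,0,0,0]
}}

```text
time_s: 8.55
position: [0.5348, -0.0507, 0.0282]
tcp_rot: [-3.142, 0.001, 0.021]
wrist_force: [0.7, -0.2, -1.0]
gripper_width: 0.653
gripper_force: 30.0
```

Emit:
{"op": "drive_tool", "data": {
  "offset": [
    [0,0,0.1],
    [0,0,0.15],
    [0,0,0.15]
  ],
  "turn": [0,0,0]
}}

```text
time_s: 8.8
position: [0.5352, -0.0508, 0.0274]
tcp_rot: [3.141, -0.001, 0.021]
wrist_force: [-0.5, 0.4, 3.4]
gripper_width: 0.651
gripper_force: 30.0
```

Emit:
{"op": "drive_tool", "data": {
  "offset": [
    [0,0,0],
    [0,0,0],
    [0,0,0],
    [0,0,0],
    [0,0,0]
  ],
  "turn": [0,0,0,0,0],
  "grip": 7.6
}}

```text
time_s: 9.22
position: [0.535, -0.0508, 0.0269]
tcp_rot: [3.142, 0.0, 0.021]
wrist_force: [-0.0, 0.5, -0.1]
gripper_width: 0.821
gripper_force: 0.0
```

Emit:
{"op": "drive_tool", "data": {
  "offset": [
    [0,0,0],
    [0,0,0],
    [0,0,0]
  ],
  "turn": [0,0,0]
}}

```text
time_s: 9.47
position: [0.535, -0.0508, 0.027]
tcp_rot: [3.142, 0.0, 0.021]
wrist_force: [0.3, 0.4, -0.4]
gripper_width: 0.822
gripper_force: 0.0
```

Emit:
{"op": "drive_tool", "data": {
  "offset": [
    [0,0,-2],
    [0,0,-5],
    [0,0,-9],
    [0,0,-13],
    [0,0,-14]
  ],
  "turn": [0,0,0,0,0]
}}

```text
time_s: 9.88
position: [0.5378, -0.0514, 0.1733]
tcp_rot: [3.139, -0.01, 0.021]
wrist_force: [1.4, -0.1, 0.6]
gripper_width: 0.828
gripper_force: 0.0
```

Emit:
{"op": "drive_tool", "data": {
  "offset": [
    [-4,0,0],
    [-8,0,0],
    [-12,0,0],
    [-12,0,0],
    [-12,0,0]
  ],
  "turn": [0,0,0,0,0],
  "grip": 0
}}

```text
time_s: 10.3
position: [0.4132, -0.053, 0.1671]
tcp_rot: [-3.142, 0.0, 0.02]
wrist_force: [0.1, -0.1, 0.0]
gripper_width: 0.515
gripper_force: 0.0
```

Run:
```python
from h import *
s=read_state();save('wrist','w4.png');print(s['position'],s['gripper_width'])
im=save('scene','s4.png')[180:400,130:430,::-1]; w=cv2.imread('pics/w4.png')
cv2.imwrite('pics/c4.png',np.hstack([cv2.resize(w,(400,300)),cv2.resize(im,(400,300),interpolation=cv2.INTER_CUBIC)]))
```

```text
[ 0.4131766  -0.05301705  0.16705644] 0.5150398497020431
```

View pics/c4.png

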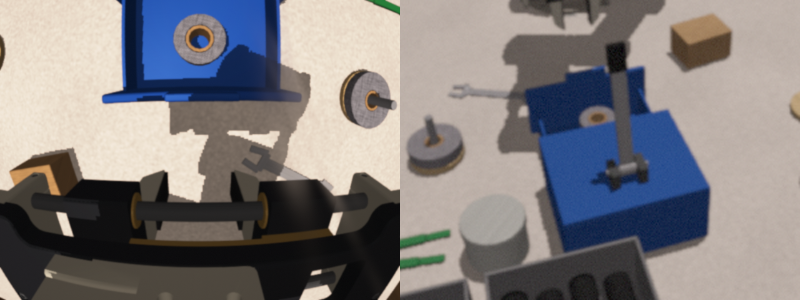

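The roll stands upright in the drawer, at wrist crop (200,38). I'll lower in front of the panel and push.

Emit:
{"op": "drive_tool", "data": {
  "offset": [
    [0,0,2],
    [0,0,5],
    [0,0,8],
    [0,0,10.5],
    [0,0,10.5]
  ],
  "turn": [0,0,0,0,0]
}}

```text
time_s: 10.82
position: [0.4137, -0.0526, 0.0582]
tcp_rot: [-3.139, 0.007, 0.021]
wrist_force: [-1.3, 0.1, 0.0]
gripper_width: 0.063
gripper_force: 0.0
```

Emit:
{"op": "drive_tool", "data": {
  "offset": [
    [1,0,0],
    [2,0,0],
    [3,0,0],
    [3.8,0,0],
    [4.4,0,0]
  ],
  "turn": [0,0,0,0,0]
}}

```text
time_s: 11.23
position: [0.4607, -0.0526, 0.0629]
tcp_rot: [3.141, -0.001, 0.021]
wrist_force: [-2.8, -0.0, 1.8]
gripper_width: 0.009
gripper_force: 0.9
```

Emit:
{"op": "drive_tool", "data": {
  "offset": [
    [0.6,0,0],
    [1.3,0,0],
    [2,0,0],
    [2.7,0,0],
    [3.4,0,0]
  ],
  "turn": [0,0,0,0,0]
}}

```text
time_s: 11.65
position: [0.4935, -0.0515, 0.0621]
tcp_rot: [-3.141, 0.0, 0.021]
wrist_force: [-2.0, 0.2, 1.8]
gripper_width: 0.001
gripper_force: 0.9
```

Emit:
{"op": "drive_tool", "data": {
  "offset": [
    [0.7,0,0],
    [1.4,0,0],
    [2.1,0,0],
    [2.8,0,0],
    [3.5,0,0]
  ],
  "turn": [0,0,0,0,0]
}}

```text
time_s: 12.07
position: [0.5285, -0.0508, 0.0619]
tcp_rot: [-3.141, 0.0, 0.021]
wrist_force: [-2.1, 1.4, 1.0]
gripper_width: 0.006
gripper_force: 0.9
```

Contact is steady at about 2 N. I'll continue to the stop.

Emit:
{"op": "drive_tool", "data": {
  "offset": [
    [0.6,0,0],
    [1.2,0,0],
    [1.8,0,0],
    [2.4,0,0],
    [3,0,0]
  ],
  "turn": [0,0,0,0,0]
}}

```text
time_s: 12.48
position: [0.5585, -0.0503, 0.0619]
tcp_rot: [3.142, 0.0, 0.021]
wrist_force: [-1.8, 0.3, -0.8]
gripper_width: 0.004
gripper_force: 0.9
```

Emit:
{"op": "drive_tool", "data": {
  "offset": [
    [0.3,0,0],
    [0.6,0,0],
    [0.9,0,0],
    [1.2,0,0],
    [1.2,0,0]
  ],
  "turn": [0,0,0,0,0]
}}

```text
time_s: 12.9
position: [0.5708, -0.0502, 0.0621]
tcp_rot: [3.141, -0.001, 0.021]
wrist_force: [0.4, 0.7, 0.5]
gripper_width: 0.007
gripper_force: 0.0
```

Emit:
{"op": "drive_tool", "data": {
  "offset": [
    [0.2,0,0],
    [0.4,0,0],
    [0.5,0,0],
    [0.5,0,0]
  ],
  "turn": [0,0,0,0]
}}

```text
time_s: 13.23
position: [0.5719, -0.0502, 0.0621]
tcp_rot: [-3.142, 0.007, 0.021]
wrist_force: [-12.8, -1.9, 9.8]
gripper_width: 0.005
gripper_force: 6.8
```

Emit:
{"op": "drive_tool", "data": {
  "offset": [
    [-1,0,0],
    [-4,0,0],
    [-8,0,0],
    [-11,0,-3],
    [-11,0,-6]
  ],
  "turn": [0,0,0,0,0],
  "grip": 6
}}

```text
time_s: 13.65
position: [0.4575, -0.051, 0.1203]
tcp_rot: [-3.139, 0.011, 0.02]
wrist_force: [1.7, 0.6, 0.5]
gripper_width: 0.318
gripper_force: 0.0
```

Emit:
{"op": "drive_tool", "data": {
  "offset": [
    [0,0,-4],
    [0,0,-8],
    [0,0,-12],
    [0,0,-16],
    [0,0,-20]
  ],
  "turn": [0,0,0,0,0]
}}

```text
time_s: 14.07
position: [0.4648, -0.0523, 0.3247]
tcp_rot: [3.141, -0.002, 0.021]
wrist_force: [1.7, -0.7, -0.1]
gripper_width: 0.639
gripper_force: 0.0
```

Emit:
{"op": "drive_tool", "data": {
  "offset": [
    [0,0,-4],
    [0,0,-4],
    [0,0,-4]
  ],
  "turn": [0,0,0]
}}

```text
time_s: 14.32
position: [0.4659, -0.0525, 0.3644]
tcp_rot: [3.14, -0.006, 0.021]
wrist_force: [0.0, 0.9, -0.6]
gripper_width: 0.653
gripper_force: 0.0
```

```bash
cat > clamp.py <<'E'
from h import *
th=.0214;c=np.array([.6839,-.0477]);R=np.array([[np.cos(th),-np.sin(th)],[np.sin(th),np.cos(th)]])
def w(x,z,y=0): return np.r_[c+R@[x,y],z]
def grip(a,r=.172): return w(.035-r*np.cos(a),.118+r*np.sin(a))
E
python3 - <<'E'
from clamp import *
s=read_state();M=camera_model('wrist');w4=save('wrist','w5.png')[:,:,::-1];print(s['position'],s['tcp_rot'],s['gripper_width'])
im=save('scene','s5.png')[180:330,200:400,::-1]
cv2.imwrite('pics/c5.png',np.hstack([cv2.resize(w4,(400,300)),cv2.resize(im,(400,300),interpolation=cv2.INTER_CUBIC)]))
print('front edge',proj('wrist',w(-.102,.098),M),'hinge',proj('wrist',w(.035,.118),M))
for a in np.arange(1.2,1.61,.1): print(round(a,1),[np.round(proj(n,grip(a,.208)),1) for n in('wrist','scene')],grip(a).round(3))
E
```

```text
[ 0.46594185 -0.05254768  0.36439847] [ 3.1395467  -0.00616382  0.02066708] 0.6532887601408986
front edge (np.float64(318.02988181713334), np.float64(89.89200213884925)) hinge (np.float64(317.9308403178873), np.float64(-28.643982040423708))
1.2 [array([318.6, -45.8]), array([284.7, 195. ])] [ 0.657 -0.048  0.278]
1.3 [array([318.6, -78.7]), array([287.4, 197.6])] [ 0.673 -0.048  0.284]
1.4 [array([ 318.5, -109.4]), array([290.4, 201.4])] [ 0.69  -0.048  0.287]
1.5 [array([ 318.5, -136.5]), array([293.7, 206.5])] [ 0.707 -0.047  0.29 ]
1.6 [array([ 318.5, -159.5]), array([297.1, 213. ])] [ 0.724 -0.047  0.29 ]
```

View pics/c5.png

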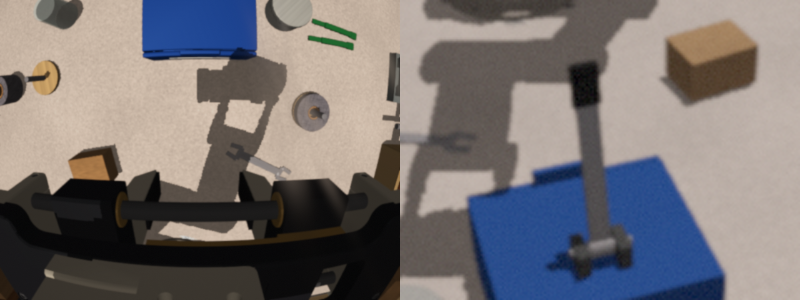

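The drawer is shut. The scene view gives the clamp's grip middle at about (293,222), so the clamp is at about 1.43 rad. I'll go over the grip.

Emit:
{"op": "drive_tool", "data": {
  "offset": [
    [4,0,0],
    [8,0,0],
    [12,0,0],
    [16,0,0],
    [19,0,0]
  ],
  "turn": [0,0,0,0,0]
}}

```text
time_s: 14.83
position: [0.6569, -0.048, 0.3586]
tcp_rot: [-3.141, 0.004, 0.021]
wrist_force: [0.6, -0.1, 0.5]
gripper_width: 0.653
gripper_force: 0.0
```

Emit:
{"op": "drive_tool", "data": {
  "offset": [
    [2,0,0],
    [3.8,0,0],
    [3.8,0,0],
    [3.8,0,0],
    [3.8,0,0]
  ],
  "turn": [0,0,0,0,0]
}}

```text
time_s: 15.25
position: [0.6923, -0.0475, 0.3608]
tcp_rot: [-3.141, 0.002, 0.021]
wrist_force: [-0.2, -0.4, 0.7]
gripper_width: 0.655
gripper_force: 0.0
```

Run:
```python
from clamp import *
s=read_state();M=camera_model('wrist');w4=save('wrist','w6.png')[:,:,::-1];print(s['position'],s['tcp_rot'],s['gripper_width'])
im=save('scene','s6.png')[110:335,160:460,::-1]
cv2.imwrite('pics/c6.png',np.hstack([cv2.resize(w4,(400,300)),cv2.resize(im,(400,300),interpolation=cv2.INTER_CUBIC)]))
print(proj('wrist',w(-.102,.098,.105),M),proj('wrist',w(-.102,.098,-.105),M))
for a in (1.3,1.4,1.5): print(a,proj('wrist',grip(a,.188),M))
```

```text
[ 0.6922902  -0.04749802  0.3607646 ] [-3.14127927e+00  2.47629426e-03  2.07328407e-02] 0.6550975621488189
(np.float64(235.63373705754123), np.float64(276.43490355252464)) (np.float64(402.22979384624927), np.float64(276.38871113574027))
1.3 (np.float64(318.6262212651996), np.float64(283.4522743145281))
1.4 (np.float64(318.5910083459232), np.float64(259.6928077021513))
1.5 (np.float64(318.5575793564605), np.float64(232.22153989364924))
```

View pics/c6.png

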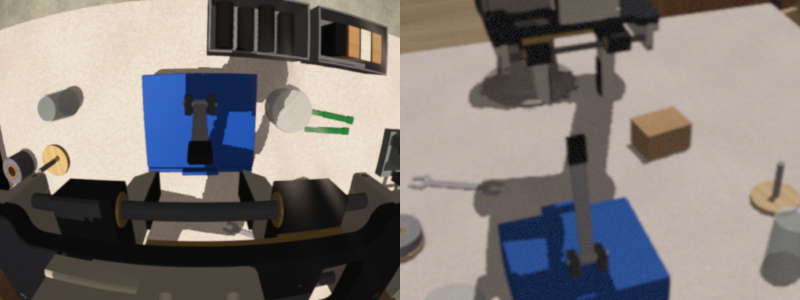

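The wrist view shows the clamp tip at about (320,255), so the angle is about 1.42 and it is centred. I'll descend and grip it.

Emit:
{"op": "drive_tool", "data": {
  "offset": [
    [0,0,2],
    [0,0,4],
    [0,0,6],
    [0,0,8],
    [0,0,9]
  ],
  "turn": [0,0,0,0,0]
}}

```text
time_s: 15.77
position: [0.6913, -0.0474, 0.2703]
tcp_rot: [-3.141, 0.003, 0.021]
wrist_force: [-1.1, 0.4, -1.0]
gripper_width: 0.653
gripper_force: 0.0
```

Emit:
{"op": "drive_tool", "data": {
  "offset": [
    [0,0,0],
    [0,0,0],
    [0,0,0],
    [0,0,0],
    [0,0,0]
  ],
  "turn": [0,0,0,0,0],
  "grip": 2.2
}}

```text
time_s: 16.18
position: [0.6933, -0.0475, 0.2734]
tcp_rot: [3.141, -0.002, 0.021]
wrist_force: [0.4, -0.0, 0.1]
gripper_width: 0.339
gripper_force: 0.0
```

Emit:
{"op": "drive_tool", "data": {
  "offset": [
    [0,0,0],
    [0,0,0],
    [0,0,0],
    [0,0,0],
    [0,0,0]
  ],
  "turn": [0,0,0,0,0]
}}

```text
time_s: 16.6
position: [0.6932, -0.048, 0.273]
tcp_rot: [3.141, -0.002, 0.02]
wrist_force: [-0.1, -3.3, 4.9]
gripper_width: 0.278
gripper_force: 30.0
```

Emit:
{"op": "drive_tool", "data": {
  "offset": [
    [-2.14,0,0.45],
    [-3.81,0,1.0],
    [-5.41,0,1.72],
    [-6.94,0,2.6],
    [-8.37,0,3.62]
  ],
  "turn": [0,0,0,0,0]
}}

```text
time_s: 17.02
position: [0.6097, -0.0502, 0.236]
tcp_rot: [3.14, -0.004, 0.02]
wrist_force: [5.5, -5.2, -3.3]
gripper_width: 0.278
gripper_force: 30.0
```

Emit:
{"op": "drive_tool", "data": {
  "offset": [
    [-1.32,0,1.16],
    [-2.52,0,2.45],
    [-3.59,0,3.85],
    [-4.51,0,5.35],
    [-5.27,0,6.93]
  ],
  "turn": [0,0,0,0,0]
}}

```text
time_s: 17.43
position: [0.557, -0.0518, 0.1667]
tcp_rot: [3.139, -0.003, 0.021]
wrist_force: [4.5, -7.0, 0.3]
gripper_width: 0.284
gripper_force: 30.0
```

Emit:
{"op": "drive_tool", "data": {
  "offset": [
    [-0.6,0,1.65],
    [-1.04,0,3.36],
    [-1.3,0,5.1],
    [-1.38,0,6.33],
    [-1.38,0,6.9]
  ],
  "turn": [0,0,0,0,0]
}}

```text
time_s: 17.85
position: [0.5433, -0.0522, 0.0981]
tcp_rot: [3.139, -0.002, 0.021]
wrist_force: [-13.4, -4.7, 46.5]
gripper_width: 0.28
gripper_force: 30.0
```

Emit:
{"op": "drive_tool", "data": {
  "offset": [
    [0,0,0.2],
    [0,0,0.2],
    [0,0,0.2]
  ],
  "turn": [0,0,0]
}}

```text
time_s: 18.1
position: [0.5433, -0.0522, 0.0985]
tcp_rot: [3.138, -0.003, 0.021]
wrist_force: [-7.8, -6.1, 23.3]
gripper_width: 0.279
gripper_force: 30.0
```

The clamp is at its stop. I'll release, lift away and check.

Emit:
{"op": "drive_tool", "data": {
  "offset": [
    [0,0,0],
    [0,0,0],
    [0,0,0],
    [0,0,0],
    [0,0,0]
  ],
  "turn": [0,0,0,0,0],
  "grip": 6
}}

```text
time_s: 18.52
position: [0.5425, -0.0503, 0.095]
tcp_rot: [-3.141, 0.001, 0.021]
wrist_force: [0.4, 0.7, 0.2]
gripper_width: 0.593
gripper_force: 0.0
```

Emit:
{"op": "drive_tool", "data": {
  "offset": [
    [0,0,-2],
    [0,0,-5],
    [0,0,-9],
    [0,0,-13],
    [0,0,-16]
  ],
  "turn": [0,0,0,0,0]
}}

```text
time_s: 18.93
position: [0.5432, -0.0505, 0.2585]
tcp_rot: [3.141, -0.002, 0.021]
wrist_force: [0.1, -0.4, 1.0]
gripper_width: 0.652
gripper_force: 0.0
```

Emit:
{"op": "drive_tool", "data": {
  "offset": [
    [-4,0,0],
    [-8,0,0],
    [-10,0,0],
    [-10,0,0],
    [-10,0,0]
  ],
  "turn": [0,0,0,0,0]
}}

```text
time_s: 19.35
position: [0.4425, -0.0526, 0.2559]
tcp_rot: [3.141, -0.001, 0.02]
wrist_force: [1.2, -1.1, -0.2]
gripper_width: 0.651
gripper_force: 0.0
```

Run:
```python
from clamp import *
s=read_state();w4=save('wrist','w7.png')[:,:,::-1];print(s['position'],s['wrist_force'],s['gripper_width'])
im=save('scene','s7.png')[180:330,200:400,::-1]
cv2.imwrite('pics/c7.png',np.hstack([cv2.resize(w4,(400,300)),cv2.resize(im,(400,300),interpolation=cv2.INTER_CUBIC)]))
for a in (0,.06,.15): print(a,proj('scene',grip(a,.188)))
print(proj('scene',w(-.102,.098,.105)),proj('scene',w(-.102,.098,-.105)))
```

```text
[ 0.44247601 -0.05260415  0.25590393] [ 1.16782129 -1.08007956 -0.15539968] 0.650770955191391
0 (np.float64(275.89785559122697), np.float64(245.48926423955183))
0.06 (np.float64(275.6167113550912), np.float64(241.3996560037884))
0.15 (np.float64(275.3343813033142), np.float64(235.53593968753364))
(np.float64(329.75020781155376), np.float64(257.1469641806328)) (np.float64(232.65724545025313), np.float64(277.55624688246314))
```

View pics/c7.png

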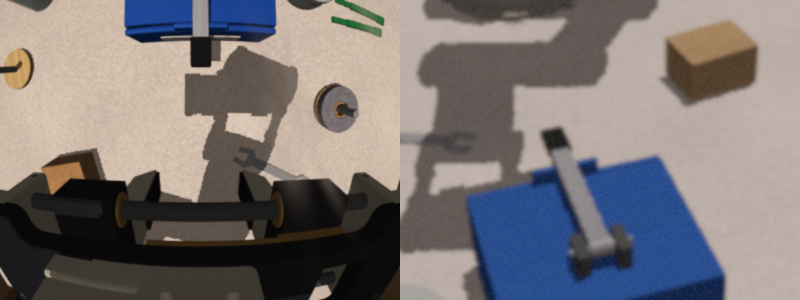

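The clamp tip is at (276,245), which matches 0 rad, and the drawer is flush and home. I'll hand it in.

```bash
python3 -c "from station import job_done; print(job_done())"
```

```text
the job is handed in; nothing more can be done
None
```

The tall roll was seen standing upright in the drawer before I pushed it shut; the drawer is home, the clamp is fully down, and the job is handed in at about 19 s, with no verdict returned.

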